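Lock a bayonet lamp cover onto a floodlight housing

ROBOT

A 6-joint arm with a two-finger parallel gripper is mounted at the origin on the work surface. World frame = base frame: x ahead of the robot, y to its left, z up, the work surface at z = 0. Lengths are in m, angles in rad, forces in N, time in s.
With the tool pointing down it reaches from about 0.25 to 0.725 m from the base axis. Payload 4 kg.
Tool frame: the origin (TCP) lies midway between the tips of the shut fingers; the grasp point (between the pads) lies 19 mm behind it; z points along the fingers, y is the line along which they close (so a half turn about z gives the same grasp; the last joint's range is limited). The gripper opens to 85 mm and grips with 20 to 120 N. Pads are 22 mm wide; open, the fingers measure 114 mm over their backs; the gripper's body (76 mm by 85 mm) begins 54 mm behind the grasp point. The pads swing forward as they close: fully open they stand 13 mm farther back than shut.
Start: joints at [1.197, 0.241, 0.005, 1.335, 0, 1.571], TCP at [0.183, 0.465, 0.231] pointing down, gripper open.
Joint ranges: [-2.72, 2.72], [-1.05, 1.87], [-1.09, 1.28], [-1.99, 2.15], [-1.42, 1.44], [-3.14, 3.14]. Speed limits (rad/s): [2.79, 2.79, 3.14, 3.14, 3.14, 3.14].

INTERFACE

Orientations are given as a unit quaternion [x, y, z, w].
In Python, from workcell import status, camera, get_calibration, ticket gives the robot as it stands.
- The arm moves only by the shell command python3 -m creep 'ROWS' [OPENING]. ROWS is JSON, a list of rows, each a list of 6 numbers: the shift along the world's x, y, z in cm, then the turn, a rotation vector about the world's x, y, z in degrees. A call has 1 to 8 rows; each row shifts and turns the commanded pose from where the row before left it; what a row does not reach is not made up. A row lasts 1/10 s, in which the tool goes at most 50 mm and 8.59 degrees, less where a joint would pass 70% of its speed; a pose out of reach is approached as far as the arm can. A call is refused whole if a number of a shift passes 5 or a number of a turn 8.59, either way. A call with a gripper value outside its range is refused whole. OPENING is the opening, from -1 (shut) to 1 (fully open), so that 0 is half open, set as the call begins (- or left out, the last holds). The fingers move at their own pace and stop on an object; the grip force is fixed at half the most. Time passes only in rows, so rows that do not move let the fingers close. It gives the time, the measured TCP pose, the force, the opening and the grip force at its end, in the units of the state.
- status.get_obs(): the state, without advancing time (a new reading comes with each control period).
- camera(name): name is "scene" or "side" or "wrist"; returns the picture (384x512x3 uint8, red, green, blue); there is no depth.
- get_calibration(name): a dict with "fx", "fy", "cx", "cy" (pixels), "rvec" (rotation vector, rad) and "tvec" (3), from world to camera coordinates, as OpenCV has them; the wrist camera has in their place "tool_from_camera" (4x4, takes a point from camera to tool coordinates, whose origin is the TCP and whose axes are the flange's). Camera axes: x right, y down, z forward; pixel columns grow to the right and rows downward; lengths in m; the calibration is good to about 2 mm. A picture is of the moment at which its call begins: read the wrist's pose just before it. get_calibration takes no time and is no camera call.
- ticket.job_done(): hands the job in; it is judged then, once.
The state is a dict: "clock": time; "joint_pos": joint angles; "joint_vel": joint speeds; "tau": joint torques, N m; "eef_pos": TCP position; "tool_rot": TCP orientation; "ft_force": force on the tool from outside, world axes, zero at the start; "ft_torque": the same for the moment, N m; "grip_width": finger opening in m; "grasp_force": force on a finger pad.
Only numpy, scipy, OpenCV 4.12 (cv2) and the standard library are available. Lean on these libraries where they do the work, as an engineer would, in place of code of your own. Each camera call takes 0.05 s, during which the arm holds its last target. There are 200 camera calls.

TASK

Pick up the round lamp cover by its bridge handle, set it on the floodlight housing so that its three lugs go down into the entry slots of the collar, and turn it clockwise (seen from above) until the lugs drop into the locking notches and it is fully home. Work by feel and gently, never forcing the cover against the housing, and leave the other things on the bench alone. Let go of the cover when it is locked.

Things in the scene. Friction and masses are not known exactly. Their poses are not given: they have to be found in the camera images.
- cover: Lamp cover, 0.24 to 0.39 kg, lying right way up on the bench: aluminium disc 90 mm in diameter, 18 mm thick, lower edge bevelled 3 mm, white lens on top, bridge handle above. Origin: centre of the underside, z up. Lugs or collar are damaged if cover and housing press on each other with more than 40 N
- handle (a point): Middle of the cover's handle, 64 mm above the cover's origin, axes as the cover's. Black bar along x, 76 mm long, 16 mm thick (y), 16 mm high, on two legs 8 mm wide at x = -34 and +34 mm, open beneath. Pinch it across y from above
- lugs (a point): Point on the cover's axis at the height of its lugs, 11 mm above the cover's origin, axes as the cover's. Three square steel lugs 9 mm wide and 9 mm high stick out level from the disc at 0, 120 and 240 degrees from x; tips at radius 59 mm
- housing: Floodlight housing fixed to the bench: grey finned box 130 x 130 x 34 mm with a black cable gland on its +x side; origin at the centre of its underside, z up. An open aluminium collar (bore 93 mm, outside 109 mm, 39 mm high, rim 73 mm above the origin) stands on its centre
- rim (a point): Point on the collar's axis at rim height, axes as the housing's. Three entry slots 14 mm wide are cut down from the rim, nominally at 0, 120 and 240 degrees from x, but the collar is clamped at an unknown turn of up to 0.4 rad either way: find the slots by sight or feel. Lugs resting on the rim: cover origin 66.5 mm above the housing's
- channel (a point): Point on the collar's axis 17 mm below the rim, at the level of the slot floors. From each slot a channel 11 mm high, with this same floor level, runs clockwise (from above) under a hook 6 mm thick to a locking notch. Lugs on the channel floor: cover origin 49.5 mm above the housing's
- notch (a point): Point on the collar's axis 22 mm below the rim, at the level of the notch floors. Each notch is 13.4 mm wide, centred 45 degrees (0.785 rad) clockwise of its slot's centre, 5 mm deeper than the channel; its far wall is a dead stop. Lugs in the notches (locked): cover origin 44.5 mm above the housing's
- spool: Bystander: spool of solder wire, 56 mm across, 50 mm high, standing; origin at the centre of its underside
- driver: Bystander: screwdriver lying on the bench, origin under the tool's middle
- tray: Bystander: grey parts tray 110 x 80 x 30 mm, origin at the centre of its underside
- trim: Bystander: plain white plastic ring, 80 mm across, 12 mm high, lying flat; origin at the centre of its underside
Mind the look-alikes: they are no part of the job. Leave any blue look-alike of the cover alone.

How it is judged:
On the way:
1. the cover is hung in the collar: its lugs have entered the slots, at least 6 mm below the rim, upright (z of cover in the frame of housing between 0.047 and 0.0605 m and horizontal distance between cover and rim below 0.006 m and angle between cover's own z axis and vertical below 0.1 rad), for 0.1 s.
At the end, for the whole second after the job is handed in: The cover is locked: its lugs lie in the notches (cover origin 42 to 46.5 mm above the housing's origin, within 5 mm of the collar's axis, within 0.04 rad of level), at rest and released (z of cover in the frame of housing between 0.042 and 0.0465 m and horizontal distance between cover and rim below 0.005 m and angle between cover's own z axis and vertical below 0.04 rad and linear speed of cover below 0.02 m/s); the robot touches nothing.
It fails at once if cover and housing pressed on each other with more than 40 N (contact force between cover and housing above 40 N).
It fails at once if a bystander was moved by more than 25 mm (distance of any of spool, driver, tray, trim from where it was at the start of the episode above 0.025 m).
It also fails if it takes over 72 s, if anything falls off the work surface, if the arm or the gripper's body presses on something with over 40 N, if the wrist force passes 120 N, or if a joint passes its speed limit or range.

## Working session

There is one attempt and no reset: what is moved stays moved. The work goes in short steps, Python scripts to look and compute and a shell command to move; the robot and the scene stay as the last step left them, time stands still between calls to the robot, and variables do not carry over. Pictures are saved under pics/ and viewed, at most 10 in all, crops included, and the job is handed in when it is done.

```bash
mkdir -p pics; ls
python3 - <<'E'
from workcell import status,camera,get_calibration
import cv2,numpy as np
a=camera("scene");b=camera("side")
cv2.imwrite("pics/scene0.png",a[:,:,::-1]);cv2.imwrite("pics/side0.png",b[:,:,::-1])
for n in("scene","side","wrist"):print(get_calibration(n))
o=status.get_obs();print(o)
E
```

```text
pics
{'fx': 425.42080032429607, 'fy': 425.42080032429607, 'cx': 251.72908436490135, 'cy': 186.2202682531139, 'rvec': array([ 1.09001576,  2.16689038, -1.23127034]), 'tvec': array([ 0.28527204, -0.14933056,  1.67001594])}
{'fx': 495.0525498562415, 'fy': 495.0525498562415, 'cx': 255.43671307159326, 'cy': 198.84019000451025, 'rvec': array([ 2.11987639, -0.40657098,  0.22012424]), 'tvec': array([-0.44662125,  0.18041689,  1.02593966])}
{'fx': 337.0665930465446, 'fy': 337.0665930465446, 'cx': 260.00000725817284, 'cy': 187.39342963537138, 'tool_from_camera': array([[-1.08518545e-03, -9.56245280e-01, -2.92564158e-01,
         7.49740973e-02],
       [ 9.99999378e-01, -1.11325014e-03, -7.05642943e-05,
         2.98240636e-04],
       [-2.58220315e-04, -2.92564052e-01,  9.56245893e-01,
        -1.42501458e-01],
       [ 0.00000000e+00,  0.00000000e+00,  0.00000000e+00,
         1.00000000e+00]])}
{'clock': 0.1, 'joint_pos': array([1.19699583e+00, 2.41342781e-01, 3.87407391e-03, 1.33521864e+00,
       1.67024683e-05, 1.57082739e+00]), 'joint_vel': array([ 0.00073418, -0.00263811,  0.00233195,  0.00023552, -0.00063654,
        0.00108946]), 'tau': array([ 3.32743957e-04, -3.73137903e+01,  2.53009969e+01,  1.08572285e-02,
        4.02799628e-06,  1.56131881e-07]), 'eef_pos': array([0.18236668, 0.46494814, 0.2305052 ]), 'tool_rot': array([ 1.85829209e-01,  9.82581605e-01, -9.27493680e-04, -1.83880161e-04]), 'ft_force': array([ 0.09383995, -0.01169498, -0.21619455]), 'ft_torque': array([0.01877446, 0.05003579, 0.010202  ]), 'grasp_force': 0.0, 'grip_width': 0.08539400138524283}
```

View pics/scene0.png

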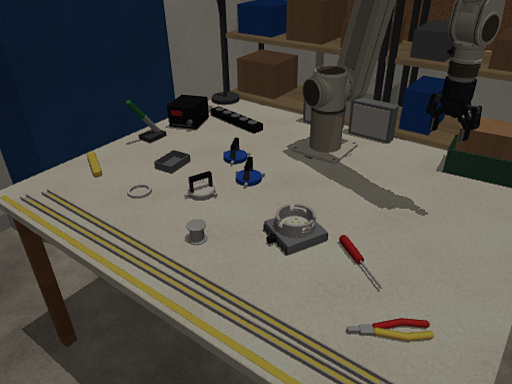

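View pics/side0.png

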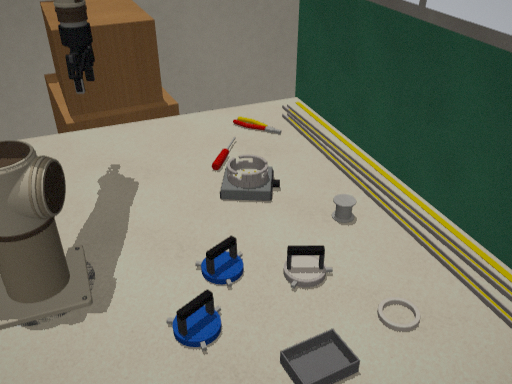

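Scene view: the aluminium disc with the black bridge is at scene (201,187) and side (305,265). The blue look-alikes are at scene (235,155) and (249,176), and the trim ring is at (139,190). The housing is at scene (296,228) and side (248,178). The uncoloured one with a handle fits the description; I'll confirm it in a crop.

```bash
cat > h.py <<'E'
import numpy as np,cv2
from workcell import status,camera,get_calibration
from scipy.spatial.transform import Rotation as R
def cam(n,obs=None):
    c=get_calibration(n)
    if n=="wrist":
        o=obs; Rt=R.from_quat(o["tool_rot"]).as_matrix();T=np.array(c["tool_from_camera"])
        Rw=Rt@T[:3,:3]; p=o["eef_pos"]+Rt@T[:3,3]
    else:
        Rc=R.from_rotvec(c["rvec"]).as_matrix();Rw=Rc.T;p=-Rc.T@c["tvec"]
    return c,Rw,p
def ray(n,uv,obs=None):
    c,Rw,p=cam(n,obs);u,v=uv
    d=Rw@np.array([(u-c["cx"])/c["fx"],(v-c["cy"])/c["fy"],1]);return p,d/np.linalg.norm(d)
def plane(n,uv,z,obs=None):
    p,d=ray(n,uv,obs);return p+d*(z-p[2])/d[2]
def proj(n,X,obs=None):
    c,Rw,p=cam(n,obs);q=Rw.T@(np.array(X)-p);return np.array([c["fx"]*q[0]/q[2]+c["cx"],c["fy"]*q[1]/q[2]+c["cy"]])
def two(n1,a,n2,b,o1=None,o2=None):
    p,d=ray(n1,a,o1);q,e=ray(n2,b,o2)
    s=np.linalg.lstsq(np.c_[d,-e],q-p,rcond=None)[0]
    A=p+d*s[0];B=q+e*s[1];return (A+B)/2,np.linalg.norm(A-B)
E
python3 - <<'E'
from h import *
b=cv2.imread("pics/side0.png");a=cv2.imread("pics/scene0.png")
def bar(im,x0,x1,y0,y1):
    m=(im[y0:y1,x0:x1].max(2)<60).astype(np.uint8)
    ys,xs=np.nonzero(m);return m.sum(),xs.min()+x0,xs.max()+x0,ys.min()+y0,ys.max()+y0
print(bar(a,185,216,168,198),bar(b,280,332,240,285))
print("cover scene",plane("scene",(201.5,188),.018),"side",plane("side",(305,268),.018))
print("collar scene",plane("scene",(296,215),.073),"side",plane("side",(247.5,165),.073))
p=cv2.resize(b[235:295,265:345],None,fx=5,fy=5,interpolation=2)
q=cv2.resize(a[165:205,180:235],None,fx=7,fy=7,interpolation=2)
h=np.zeros((580,400,3),np.uint8);h[:300,:400]=p;h[300:580,:385]=q;cv2.imwrite("pics/c1.png",h)
E
```

```text
(np.uint64(224), np.int64(186), np.int64(215), np.int64(171), np.int64(197)) (np.uint64(441), np.int64(287), np.int64(324), np.int64(246), np.int64(268))
cover scene [ 0.5208573  -0.16938022  0.018     ] side [ 0.52525943 -0.17117577  0.018     ]
collar scene [0.53766884 0.20460975 0.073     ] side [0.53643351 0.19632683 0.073     ]
```

View pics/c1.png

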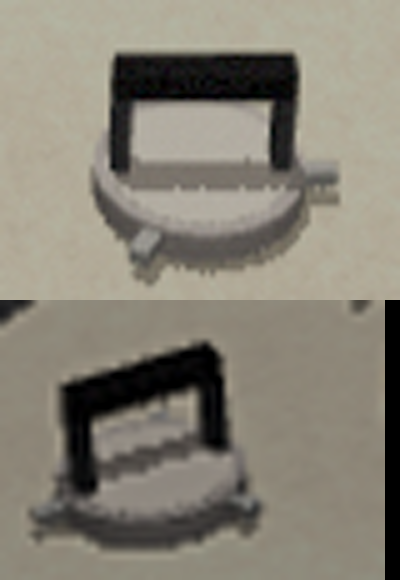

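The crop confirms it: an uncoloured aluminium disc with a light lens, black bridge handle and steel lugs, with the bar roughly along world x. I'll pass over the housing for a wrist view on the way.

```bash
python3 -m creep '[[4,-3,0,0,0,0],[4,-3,0,0,0,0],[4,-3,0,0,0,0],[4,-3,0,0,0,0],[4,-3,0,0,0,0],[4,-3,0,0,0,0],[4,-3,0,0,0,0],[4,-3,0,0,0,0]]'; python3 -m creep '[[3.4,-2.5,0,0,0,0],[0,0,0,0,0,0],[0,0,0,0,0,0]]'
python3 - <<'E'
from h import *
import pickle
o=status.get_obs();a=camera("wrist");pickle.dump(o,open("o1.pkl","wb"));cv2.imwrite("pics/w1.png",a[:,:,::-1])
print(o["joint_pos"],o["tool_rot"],proj("wrist",[.537,.2,.073],o))
E
```

```text
clock: 0.9
eef_pos: [0.5037, 0.2238, 0.2309]
tool_rot: [0.186, 0.983, -0.0, -0.0]
ft_force: [0.6, 0.0, -0.2]
grip_width: 0.0853
grasp_force: 0.0
clock: 1.2
eef_pos: [0.5367, 0.1995, 0.2302]
tool_rot: [0.187, 0.982, -0.0, -0.001]
ft_force: [-0.3, -0.1, 0.9]
grip_width: 0.0854
grasp_force: 0.0
[3.55678030e-01 3.88603467e-01 2.08884671e-01 1.39328777e+00
 4.25624056e-04 7.31800386e-01] [ 1.86954722e-01  9.82367887e-01 -3.89601507e-04 -1.05583494e-03] [260.52734477 170.37815213]
```

View pics/w1.png

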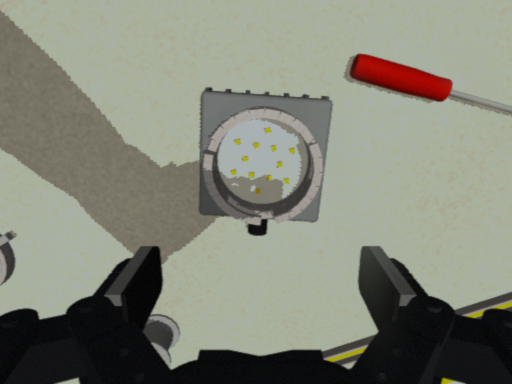

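Wrist view: the housing is at (265,158), its gland at (257,227) and the collar ring is centred near (264,165), with the slots hard to pick out by eye. Next I fit the rim and unwrap its brightness against angle.

Run:
```python
from h import *
import pickle
o=pickle.load(open("o1.pkl","rb"));im=cv2.imread("pics/w1.png");g=cv2.cvtColor(im,6)
# metric top-down rectification at rim height, 5 px/mm
def rect(z,c,half=.07,s=5):
    n=int(2*half*1000*s);P=np.float32([[0,0],[n,0],[n,n],[0,n]])
    W=[(c[0]-half,c[1]+half),(c[0]+half,c[1]+half),(c[0]+half,c[1]-half),(c[0]-half,c[1]-half)]
    Q=np.float32([proj("wrist",[x,y,z],o) for x,y in W])
    return cv2.warpPerspective(im,cv2.getPerspectiveTransform(Q,P),(n,n),flags=cv2.INTER_CUBIC)
c=np.array([.537,.2])
# outer edge of the rim: from outside going in, first bright pixel along rays
def edges(c,h=.001):
    pts=[]
    for t in np.radians(np.arange(0,360,3)):
        for r in np.arange(.062,.045,-.0003):
            X=[c[0]+r*np.cos(t),c[1]+r*np.sin(t),.073];u=proj("wrist",X,o)
            if cv2.getRectSubPix(g,(1,1),tuple(map(float,u)))[0,0]>130: pts.append(X[:2]);break
    return np.array(pts)
for k in range(4):
    p=edges(c); A=np.c_[2*p,np.ones(len(p))]
    w=np.ones(len(p),bool)
    for _ in range(5):
        s=np.linalg.lstsq(A[w],(p[w]**2).sum(1),rcond=None)[0];r=np.sqrt(s[2]+s[0]**2+s[1]**2)
        e=abs(np.hypot(*(p-s[:2]).T)-r);w=e<.002
    c=s[:2];print(c,r,w.sum(),len(p))
np.save("c.npy",c)
v=rect(.073,c);cv2.imwrite("pics/r1.png",v)
gv=cv2.cvtColor(v,6)
for a in range(0,360,3):
    t=np.radians(a);vals=[int(gv[int(350-5*r*np.sin(t)),int(350+5*r*np.cos(t))]) for r in(48,50.5,53)]
    print(a,vals,end=";")
```

```text
[0.54123819 0.19970513] 0.05849956817766297 70 104Traceback (most recent call last):
  File "<stdin>", line 20, in <module>
  File "<stdin>", line 16, in edges
  File "h.py", line 18, in proj
    c,Rw,p=cam(n,obs);q=Rw.T@(np.array(X)-p);return np.array([c["fx"]*q[0]/q[2]+c["cx"],c["fy"]*q[1]/q[2]+c["cy"]])
           ~~~^^^^^^^
  File "h.py", line 5, in cam
    c=get_calibration(n)
ValueError: time passes only in moves, steps and waits
```

```bash
sed -i 's/^def cam(/import functools\nget_calibration=functools.lru_cache(None)(get_calibration)\ndef cam(/' h.py
cat > rim.py <<'E'
from h import *
def rect(im,o,z,c,half=.07,s=5):
    n=int(2*half*1000*s);P=np.float32([[0,0],[n,0],[n,n],[0,n]])
    W=[(c[0]-half,c[1]+half),(c[0]+half,c[1]+half),(c[0]+half,c[1]-half),(c[0]-half,c[1]-half)]
    Q=np.float32([proj("wrist",[x,y,z],o) for x,y in W])
    return cv2.warpPerspective(im,cv2.getPerspectiveTransform(Q,P),(n,n),flags=cv2.INTER_CUBIC)
E
python3 - <<'E'
from rim import *
import pickle
o=pickle.load(open("o1.pkl","rb"));im=cv2.imread("pics/w1.png")
c=np.array([.537,.2]);v=rect(im,o,.073,c);cv2.imwrite("pics/r1.png",v)
E
```

```text
(no output)
```

View pics/r1.png

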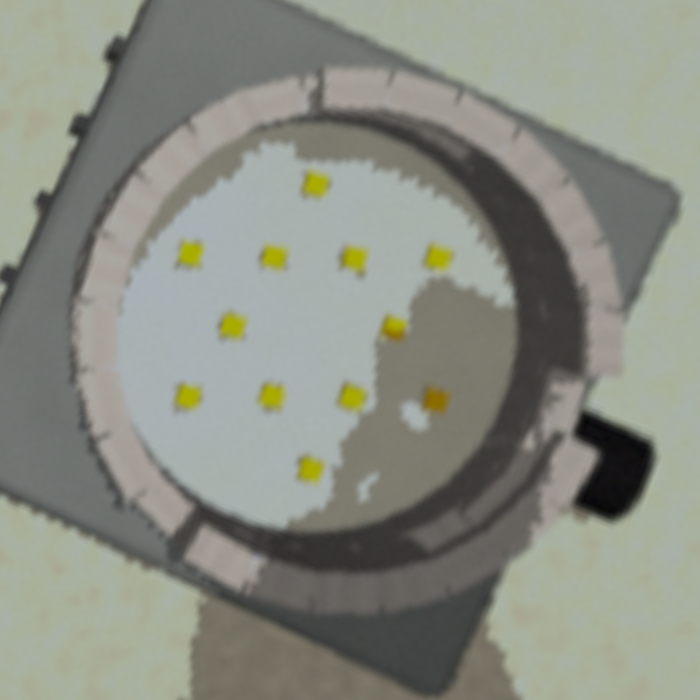

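Rectified view (5 px/mm, centre (350,350) = (0.537, 0.200)): the rim's outer edge spans x 77–623 and y 67–613. That puts the collar axis at (0.537, 0.202) with radius 54.6 mm, matching the given 54.5. Slot edges are at about 97°, 231° and −7°/−24°, so the slots sit near −15.5° (mod 120). The housing's own yaw is about −24.5°. Now on to the cover.

```bash
python3 -m creep '[[-0.2,-4.6,0,0,0,2.7],[-0.2,-4.6,0,0,0,2.7],[-0.2,-4.6,0,0,0,2.7],[-0.2,-4.6,0,0,0,2.7],[-0.2,-4.6,0,0,0,2.7],[-0.2,-4.6,0,0,0,2.7],[-0.2,-4.6,0,0,0,2.7],[-0.2,-4.6,0,0,0,2.7]]'; python3 -m creep '[[0,0,0,0,0,0],[0,0,0,0,0,0],[0,0,0,0,0,0]]'
python3 - <<'E'
from rim import *
import pickle
o=status.get_obs();a=camera("wrist")[:,:,::-1].copy();pickle.dump(o,open("o2.pkl","wb"));cv2.imwrite("pics/w2.png",a)
print(o["joint_pos"],o["tool_rot"])
m=(a.max(2)<60).astype(np.uint8)
u=proj("wrist",[.522,-.17,.07],o);print(u)
n,l,s,ce=cv2.connectedComponentsWithStats(m)
for i in range(1,n):
    if s[i,4]>80:print(s[i],ce[i])
cv2.imwrite("pics/r2.png",rect(a,o,.072,(.522,-.17),s=4))
E
```

```text
clock: 2.05
eef_pos: [0.5199, -0.1672, 0.2317]
tool_rot: [-0.004, 1.0, 0.0, 0.0]
ft_force: [1.7, 0.6, -0.6]
grip_width: 0.0853
grasp_force: 0.0
clock: 2.35
eef_pos: [0.5204, -0.1656, 0.2314]
tool_rot: [-0.003, 1.0, 0.0, -0.0]
ft_force: [-0.4, -0.3, 0.1]
grip_width: 0.0854
grasp_force: 0.0
[-3.08342812e-01  3.33033181e-01  1.31237304e-01  1.36947774e+00
  5.48025660e-04 -3.13733727e-01] [-2.69538879e-03  9.99996301e-01  3.33900896e-04 -1.43331738e-04]
[254.70116408 170.33497742]
[341   0  35  39 800] [357.755  15.845]
[  53   14   42  116 1550] [73.84580645 71.34      ]
[  0  16  51  13 370] [24.6027027 21.6972973]
[   0   54   79   82 1040] [ 12.24423077 107.62884615]
[ 237  127   43   84 1441] [258.22345593 169.23039556]
[    0   246   512   138 33056] [253.84432478 339.90727856]
```

View pics/r2.png

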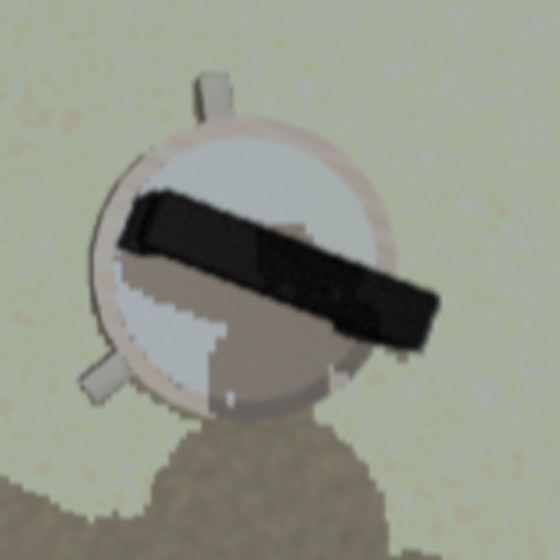

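Rectified at z=0.072 (4 px/mm): the bar runs from about (150,220) to (430,324), so its yaw is −20.7°. The disc spans x 93–397 and y 115–420. Bar and disc both put the axis at (0.525, −0.167), and the disc radius comes out at 44.8 mm against 45 given. The lugs at (212,95) and (100,385) agree with that yaw. Next: align, descend and grip.

```bash
python3 -m creep '[[0.2,-0.1,-3,0,0,-6.9],[0.2,0,-3,0,0,-6.9],[0,0,-3,0,0,-6.9],[0,0,-3,0,0,0],[0,0,-3,0,0,0],[0,0,-2,0,0,0],[0,0,-1.5,0,0,0],[0,0,0,0,0,0]]' 0; python3 -m creep '[[0,0,0,0,0,0],[0,0,0,0,0,0],[0,0,0,0,0,0],[0,0,0,0,0,0],[0,0,0,0,0,0]]' -1
```

```text
clock: 3.2
eef_pos: [0.5228, -0.1659, 0.0441]
tool_rot: [0.177, 0.984, 0.0, -0.003]
ft_force: [-0.1, 0.5, 0.4]
grip_width: 0.0427
grasp_force: 0.0
clock: 3.7
eef_pos: [0.5258, -0.1683, 0.0477]
tool_rot: [0.178, 0.984, 0.0, 0.001]
ft_force: [-0.7, 2.6, 6.4]
grip_width: 0.0144
grasp_force: 60.4
```

```bash
python3 -m creep '[[0,0,2,0,0,0],[0,0,4,0,0,0],[0,0,4,0,0,0],[0,0,3,0,0,0],[0,0,0,0,0,0],[0,0,0,0,0,0],[0,0,0,0,0,0]]'
python3 - <<'E'
from rim import *
import pickle
o=status.get_obs();a=camera("wrist")[:,:,::-1].copy();pickle.dump(o,open("o3.pkl","wb"));cv2.imwrite("pics/w3.png",a)
print(o["ft_force"],o["ft_torque"],o["eef_pos"],o["tool_rot"])
b=camera("side")[:,:,::-1];cv2.imwrite("pics/s3.png",b)
u=proj("side",o["eef_pos"],o).astype(int);print(u)
v=np.full((600,512,3),0,np.uint8);v[:384]=a
cr=b[max(0,u[1]-60):u[1]+48,max(u[0]-90,0):u[0]+90];cr=cv2.resize(cr,None,fx=2,fy=2);v[384:384+cr.shape[0],:cr.shape[1]]=cr[:216];cv2.imwrite("pics/v3.png",v)
E
```

```text
clock: 4.4
eef_pos: [0.5228, -0.1681, 0.1737]
tool_rot: [0.178, 0.984, 0.0, -0.003]
ft_force: [0.3, 0.8, -3.9]
grip_width: 0.0146
grasp_force: 59.1
[ 0.27102744  0.81625922 -3.92358869] [0.01095303 0.0644861  0.01656245] [ 0.5227526  -0.16813739  0.17365432] [ 1.78199161e-01  9.83991149e-01  2.18672456e-04 -2.53572579e-03]
[307 206]
```

View pics/v3.png

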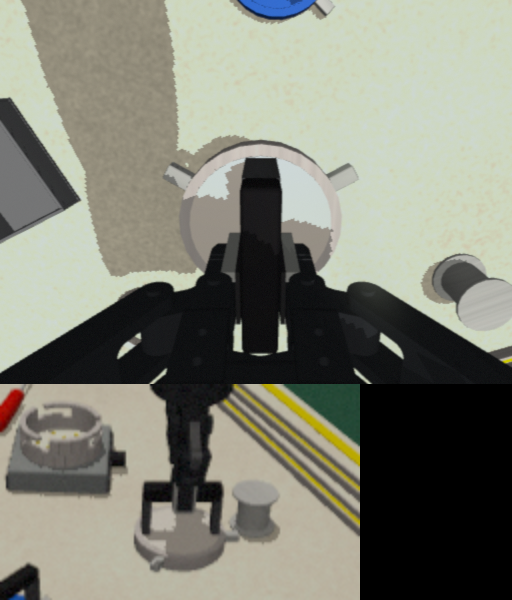

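Held view: the bar is centred between the fingers (240–281 px, cx 260) and hangs level, with lug tips at about (167,172) and (354,173). I'll check the along-bar offset against those tips.

```bash
python3 - <<'E'
from h import *
c=get_calibration("wrist");T=np.linalg.inv(c["tool_from_camera"])
def pt(X):
    q=T@np.r_[X,1];return np.round([c["fx"]*q[0]/q[2]+c["cx"],c["fy"]*q[1]/q[2]+c["cy"]],1)
for h in(.043,.047):
  for x0 in(-.002,0,.002):
    print(h,x0,"lugtip mid",pt([x0+.0295,-.0511,h-.011]),pt([x0+.0295,.0511,h-.011]),"disc top edge far",pt([x0+.045,0,h-.018]),"side",pt([x0,.045,h-.018]),"bar end top",pt([x0+.038,0,h-.072]))
E
python3 - <<'E'
import cv2,numpy as np
a=cv2.imread("pics/w3.png");
print(a[134:166:1,300].mean(1).astype(int), a[134:190,260].mean(1).astype(int));print(a[150:200,346:362:3].mean(2).astype(int).T.tolist())
E
```

```text
0.043 -0.002 lugtip mid [164.2 176.9] [354.7 176.7] disc top edge far [259.4 150.7] side [342.5 232.7] bar end top [259.2 198.8]
0.043 0 lugtip mid [163.8 173.3] [355.  173.1] disc top edge far [259.4 146.8] side [342.8 229.3] bar end top [259.2 193.5]
0.043 0.002 lugtip mid [163.5 169.7] [355.3 169.5] disc top edge far [259.4 142.8] side [343.1 225.9] bar end top [259.2 188.1]
0.047 -0.002 lugtip mid [166.1 175. ] [352.8 174.8] disc top edge far [259.4 149.3] side [340.8 229.6] bar end top [259.2 195.3]
0.047 0 lugtip mid [165.8 171.5] [353.1 171.3] disc top edge far [259.4 145.4] side [341.1 226.3] bar end top [259.2 190.1]
0.047 0.002 lugtip mid [165.5 167.9] [353.4 167.7] disc top edge far [259.4 141.5] side [341.3 223. ] bar end top [259.2 184.8]
[201 203 204 204 205 206 206 205 205 204 204 204 203 203 204 198 166 106
  85 109 169 184 187 187 187 187 188 187 187 189 187 188] [206 205 204 202 192 159  86  75  79 100 159 193 196 196 196 196 197 196
 196 196 191 182 205 193  77  29  31  30  30  29  31  31  31  31  29  32
  30  31  32  33  32  31  30  25  10  10   8   9  11   9  11 
[... 834 characters left out ...]
 205, 205, 204, 204, 204, 204, 203, 203, 200, 184, 181, 170, 173, 179, 182, 185, 186, 185, 182, 179, 191, 200, 203, 204, 205, 205, 204, 203, 201, 200, 201, 202, 204, 204, 204, 204, 204, 203, 203], [203, 202, 202, 204, 205, 206, 205, 205, 206, 205, 206, 205, 204, 204, 205, 204, 204, 205, 204, 205, 204, 204, 204, 204, 203, 199, 185, 186, 188, 183, 200, 204, 205, 204, 204, 204, 206, 206, 205, 204, 203, 203, 204, 205, 205, 205, 203, 201, 199, 199], [205, 204, 205, 205, 207, 207, 206, 205, 204, 203, 204, 203, 204, 205, 205, 205, 205, 203, 204, 205, 205, 206, 205, 204, 205, 205, 205, 207, 208, 208, 205, 204, 204, 204, 205, 206, 205, 206, 205, 205, 205, 205, 206, 205, 204, 205, 205, 203, 204, 204]]
```

The cover is centred on the TCP within about 0.5 mm, with its origin about 45 mm below. Carry it to the collar, turning +5°.

```bash
python3 -m creep '[[0.1,2,0,0,0,0],[0.2,4.6,0,0,0,1],[0.2,5,0,0,0,1],[0.2,5,0,0,0,1],[0.2,5,0,0,0,1],[0.2,5,0,0,0,1],[0.2,4.6,0,0,0,0],[0.1,4.0,0,0,0,0]]'; python3 -m creep '[[0,1.8,0,0,0,0],[0,0,-2,0,0,0],[0,0,-1.5,0,0,0],[0,0,0,0,0,0],[0,0,0,0,0,0],[0,0,0,0,0,0]]'; python3 -m creep '[[0,0,0,0,0,0]]'; python3 -c "
from h import *
print(status.get_obs()['joint_pos'])"
```

```text
clock: 5.3
eef_pos: [0.5376, 0.1856, 0.1746]
tool_rot: [0.134, 0.991, -0.001, -0.001]
ft_force: [0.7, -0.7, -4.5]
grip_width: 0.0148
grasp_force: 59.2
clock: 5.9
eef_pos: [0.5391, 0.201, 0.1419]
tool_rot: [0.135, 0.991, 0.0, 0.0]
ft_force: [0.4, 0.3, -3.9]
grip_width: 0.0146
grasp_force: 59.2
clock: 6.0
eef_pos: [0.5393, 0.2011, 0.1423]
tool_rot: [0.135, 0.991, 0.0, 0.001]
ft_force: [0.4, 0.2, -3.2]
grip_width: 0.0146
grasp_force: 59.2
[ 3.57003007e-01  4.38261067e-01  5.16071948e-02  1.18233609e+00
 -4.29248971e-05  6.28496149e-01]
```

```bash
python3 -m creep '[[-0.2,0.1,-1,0,0,0],[0,0,-0.8,0,0,0],[0,0,0,0,0,0],[0,0,0,0,0,0]]'; python3 -m creep '[[0,0,-0.2,0,0,0],[0,0,-0.2,0,0,0],[0,0,0,0,0,0],[0,0,0,0,0,0]]'
python3 - <<'E'
from h import *
a=camera("side")[:,:,::-1];b=camera("scene")[:,:,::-1]
v=np.r_[cv2.resize(a[110:205,195:305],None,fx=4,fy=3,interpolation=2),cv2.resize(b[165:255,250:360],None,fx=4,fy=3,interpolation=2)];cv2.imwrite("pics/v4.png",v)
E
```

```text
clock: 6.4
eef_pos: [0.5361, 0.2021, 0.1227]
tool_rot: [0.135, 0.991, -0.0, -0.001]
ft_force: [0.6, -0.7, -3.1]
grip_width: 0.0151
grasp_force: 59.2
clock: 6.8
eef_pos: [0.5366, 0.2023, 0.1193]
tool_rot: [0.135, 0.991, 0.0, -0.0]
ft_force: [-0.4, 0.6, -4.5]
grip_width: 0.0144
grasp_force: 59.3
```

View pics/v4.png

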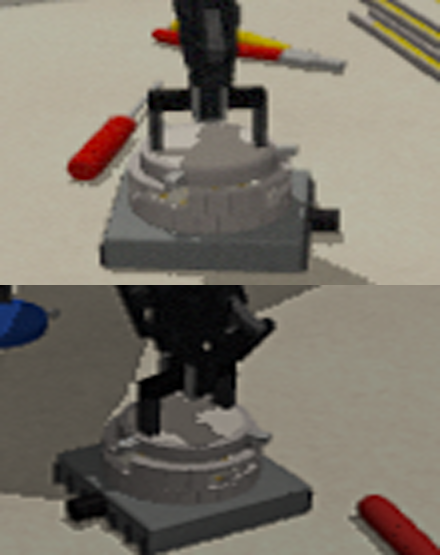

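Both views show the cover centred just above the rim, with its lugs over the slots as far as the resolution tells. Going down by feel now.

```bash
python3 -m creep '[[0,0,-0.2,0,0,0],[0,0,-0.15,0,0,0],[0,0,0,0,0,0]]'; python3 -m creep '[[0,0,-0.15,0,0,0],[0,0,-0.15,0,0,0],[0,0,0,0,0,0]]';python3 -m creep '[[0,0,-0.15,0,0,0],[0,0,0,0,0,0]]'
```

```text
clock: 7.2
eef_pos: [0.5365, 0.2022, 0.1155]
tool_rot: [0.135, 0.991, -0.0, -0.0]
ft_force: [-0.5, 0.0, -3.5]
grip_width: 0.0146
grasp_force: 59.3
clock: 7.5
eef_pos: [0.5365, 0.2022, 0.1125]
tool_rot: [0.135, 0.991, -0.0, -0.0]
ft_force: [0.7, -0.1, -4.1]
grip_width: 0.0147
grasp_force: 59.3
clock: 7.7
eef_pos: [0.5365, 0.2022, 0.1111]
tool_rot: [0.135, 0.991, -0.0, -0.0]
ft_force: [-0.1, -0.5, -3.5]
grip_width: 0.0142
grasp_force: 59.3
```

Disc is in the bore without contact. I'll continue; rim contact would show at about 0.111.

```bash
python3 -m creep '[[0,0,-0.15,0,0,0],[0,0,0,0,0,0]]'; python3 -m creep '[[0,0,-0.15,0,0,0],[0,0,0,0,0,0]]';python3 -m creep '[[0,0,-0.15,0,0,0],[0,0,0,0,0,0]]'
```

```text
clock: 7.9
eef_pos: [0.5365, 0.2023, 0.1096]
tool_rot: [0.135, 0.991, -0.0, -0.0]
ft_force: [0.5, -0.2, -4.1]
grip_width: 0.0149
grasp_force: 59.3
clock: 8.1
eef_pos: [0.5365, 0.2023, 0.1081]
tool_rot: [0.135, 0.991, -0.0, -0.0]
ft_force: [0.8, -0.1, -4.5]
grip_width: 0.0151
grasp_force: 59.3
clock: 8.3
eef_pos: [0.5365, 0.2023, 0.1066]
tool_rot: [0.135, 0.991, -0.0, -0.0]
ft_force: [1.2, -0.3, -3.6]
grip_width: 0.0148
grasp_force: 59.3
```

Free, and below rim level: the lugs are in the slots. On down to the channel floor, expected near 0.0945–0.096.

```bash
python3 -m creep '[[0,0,-0.2,0,0,0],[0,0,-0.2,0,0,0],[0,0,0,0,0,0]]'; python3 -m creep '[[0,0,-0.2,0,0,0],[0,0,-0.15,0,0,0],[0,0,0,0,0,0]]';python3 -m creep '[[0,0,-0.12,0,0,0],[0,0,0,0,0,0]]';python3 -m creep '[[0,0,-0.1,0,0,0],[0,0,0,0,0,0]]'
```

```text
clock: 8.6
eef_pos: [0.5365, 0.2022, 0.1024]
tool_rot: [0.135, 0.991, -0.0, -0.0]
ft_force: [0.4, -0.3, -4.6]
grip_width: 0.015
grasp_force: 59.3
clock: 8.9
eef_pos: [0.5365, 0.2022, 0.099]
tool_rot: [0.135, 0.991, -0.0, -0.0]
ft_force: [0.1, -1.3, -3.3]
grip_width: 0.0149
grasp_force: 59.3
clock: 9.1
eef_pos: [0.5365, 0.2023, 0.098]
tool_rot: [0.135, 0.991, -0.0, -0.0]
ft_force: [0.4, 0.2, -3.9]
grip_width: 0.0146
grasp_force: 59.3
clock: 9.3
eef_pos: [0.5366, 0.2024, 0.0973]
tool_rot: [0.135, 0.991, 0.0, 0.0]
ft_force: [0.5, -0.2, -3.0]
grip_width: 0.015
grasp_force: 59.4
```

```bash
for i in 1; do python3 -m creep '[[0,0,-0.1,0,0,0],[0,0,0,0,0,0]]'; python3 -m creep '[[0,0,-0.1,0,0,0],[0,0,0,0,0,0]]'; done
```

```text
clock: 9.5
eef_pos: [0.5366, 0.2024, 0.0972]
tool_rot: [0.135, 0.991, 0.0, 0.0]
ft_force: [-2.8, -1.5, 4.1]
grip_width: 0.0146
grasp_force: 60.3
clock: 9.7
eef_pos: [0.5367, 0.2024, 0.0972]
tool_rot: [0.135, 0.991, 0.0, 0.001]
ft_force: [-4.3, -1.8, 10.2]
grip_width: 0.0149
grasp_force: 61.2
```

Floor felt at TCP 0.0972, so the cover origin is 47.7 mm below the TCP. Back off to about 0.8 mm above the floor, then turn clockwise in steps.

```bash
python3 -m creep '[[0,0,0.27,0,0,0],[0,0,0,0,0,0],[0,0,0,0,0,0]]'; python3 -m creep '[[0,0,0,0,0,-4],[0,0,0,0,0,-4],[0,0,0,0,0,0]]'; python3 -m creep '[[0,0,0,0,0,-4],[0,0,0,0,0,-4],[0,0,0,0,0,0]]'
```

```text
clock: 10.0
eef_pos: [0.5365, 0.2023, 0.0972]
tool_rot: [0.135, 0.991, -0.0, -0.0]
ft_force: [0.2, 0.2, -1.7]
grip_width: 0.0149
grasp_force: 59.6
clock: 10.3
eef_pos: [0.5365, 0.2023, 0.0973]
tool_rot: [0.204, 0.979, -0.0, -0.0]
ft_force: [0.2, 0.3, -3.2]
grip_width: 0.0149
grasp_force: 59.4
clock: 10.6
eef_pos: [0.5366, 0.2023, 0.0973]
tool_rot: [0.271, 0.963, -0.0, -0.0]
ft_force: [0.3, -0.6, -4.6]
grip_width: 0.0149
grasp_force: 59.3
```

```bash
python3 -m creep '[[0,0,0,0,0,-4],[0,0,0,0,0,-4],[0,0,0,0,0,-4],[0,0,0,0,0,0]]'; python3 -m creep '[[0,0,0,0,0,-4],[0,0,0,0,0,-4],[0,0,0,0,0,0]]'; python3 -m creep '[[0,0,0,0,0,-4],[0,0,0,0,0,0],[0,0,0,0,0,0]]'; python3 -c "
from h import *
print(status.get_obs()['ft_torque'])"
```

```text
clock: 11.0
eef_pos: [0.5365, 0.2022, 0.0974]
tool_rot: [0.37, 0.929, -0.0, -0.0]
ft_force: [0.3, -0.9, -3.0]
grip_width: 0.0147
grasp_force: 59.3
clock: 11.3
eef_pos: [0.5366, 0.2023, 0.0976]
tool_rot: [0.433, 0.901, -0.0, -0.0]
ft_force: [1.5, -0.4, -3.4]
grip_width: 0.0147
grasp_force: 59.3
clock: 11.6
eef_pos: [0.5366, 0.2024, 0.0977]
tool_rot: [0.464, 0.886, 0.0, -0.0]
ft_force: [0.8, -1.0, -3.8]
grip_width: 0.0147
grasp_force: 59.3
[-0.04444174 -0.08600577  0.03786932]
```

```bash
python3 -m creep '[[0,0,0,0,0,-2.5],[0,0,0,0,0,-2],[0,0,0,0,0,0]]'; python3 -m creep '[[0,0,-0.15,0,0,0],[0,0,0,0,0,0]]'; python3 -m creep '[[0,0,-0.1,0,0,0],[0,0,0,0,0,0]]'; python3 -c "
from h import *
print(status.get_obs()['ft_torque'])"
```

```text
clock: 11.9
eef_pos: [0.5365, 0.2022, 0.0977]
tool_rot: [0.499, 0.866, -0.0, -0.0]
ft_force: [1.8, -1.1, -4.1]
grip_width: 0.0148
grasp_force: 59.3
clock: 12.1
eef_pos: [0.5367, 0.2023, 0.0962]
tool_rot: [0.5, 0.866, 0.0, 0.0]
ft_force: [0.6, -0.8, -3.8]
grip_width: 0.0153
grasp_force: 59.4
clock: 12.3
eef_pos: [0.5367, 0.2023, 0.0952]
tool_rot: [0.5, 0.866, 0.0, 0.0]
ft_force: [1.2, -1.1, -4.1]
grip_width: 0.0149
grasp_force: 59.4
[-0.11462195 -0.16758043 -0.05831621]
```

Below the channel floor with no resistance: the lugs are over the notches. Continue down to 0.0922.

```bash
python3 -m creep '[[0,0,-0.1,0,0,0],[0,0,0,0,0,0]]'; python3 -m creep '[[0,0,-0.1,0,0,0],[0,0,0,0,0,0]]'; python3 -m creep '[[0,0,-0.1,0,0,0],[0,0,0,0,0,0]]';python3 -m creep '[[0,0,-0.08,0,0,0],[0,0,0,0,0,0]]'
```

```text
clock: 12.5
eef_pos: [0.5367, 0.2023, 0.0943]
tool_rot: [0.5, 0.866, 0.0, 0.0]
ft_force: [1.1, -0.7, -4.2]
grip_width: 0.0142
grasp_force: 59.4
clock: 12.7
eef_pos: [0.5367, 0.2023, 0.0932]
tool_rot: [0.5, 0.866, 0.0, 0.0]
ft_force: [1.1, 0.7, -3.4]
grip_width: 0.0154
grasp_force: 59.4
clock: 12.9
eef_pos: [0.5367, 0.2023, 0.0923]
tool_rot: [0.5, 0.866, 0.0, 0.0]
ft_force: [1.8, -0.8, -3.8]
grip_width: 0.0149
grasp_force: 59.3
clock: 13.1
eef_pos: [0.5367, 0.2024, 0.0922]
tool_rot: [0.5, 0.866, 0.0, 0.0]
ft_force: [-0.2, -2.5, 1.5]
grip_width: 0.0147
grasp_force: 60.0
```

Notch floor felt at 0.0922, exactly 5 mm below the channel floor. Relieve, let go and withdraw.

```bash
python3 -m creep '[[0,0,0.05,0,0,0],[0,0,0,0,0,0]]'; python3 -m creep '[[0,0,0,0,0,0],[0,0,0,0,0,0],[0,0,0,0,0,0],[0,0,0,0,0,0],[0,0,0,0,0,0]]' 0.2; python3 -m creep '[[0,0,1,0,0,0],[0,0,2,0,0,0],[0,0,3,0,0,0],[0,0,4,0,0,0],[0,0,4,0,0,0],[0,0,0,0,0,0],[0,0,0,0,0,0],[0,0,0,0,0,0]]'
python3 - <<'E'
from h import *
a=camera("wrist")[:,:,::-1];b=camera("side")[:,:,::-1]
v=np.zeros((684,512,3),np.uint8);v[:384]=a;v[384:]=cv2.resize(b[120:205,195:305],(512,300),interpolation=2);cv2.imwrite("pics/v5.png",v[84:])
E
```

```text
clock: 13.3
eef_pos: [0.5367, 0.2024, 0.0922]
tool_rot: [0.5, 0.866, 0.0, 0.0]
ft_force: [0.5, -1.9, 0.0]
grip_width: 0.0145
grasp_force: 59.8
clock: 13.8
eef_pos: [0.5365, 0.2024, 0.092]
tool_rot: [0.5, 0.866, 0.0, -0.0]
ft_force: [-0.2, -0.1, 0.1]
grip_width: 0.051
grasp_force: 0.0
clock: 14.6
eef_pos: [0.5359, 0.2021, 0.2312]
tool_rot: [0.5, 0.866, -0.001, -0.001]
ft_force: [0.8, -0.1, -1.3]
grip_width: 0.0512
grasp_force: 0.0
```

View pics/v5.png

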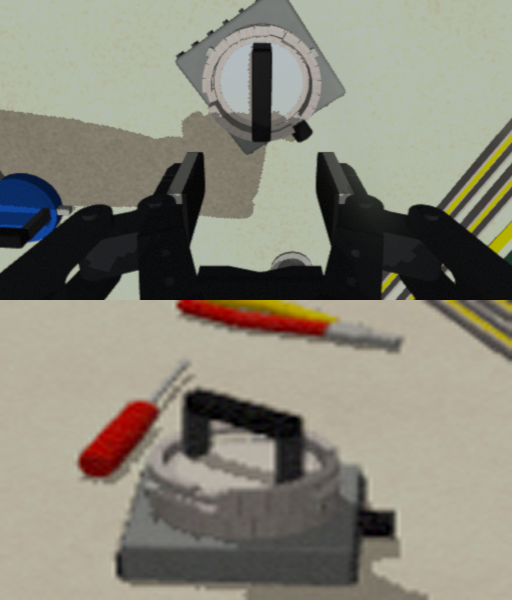

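The cover lies level and sunk in the collar (handle at (261,90) in the wrist view), with the gripper clear of it and the driver untouched. Handing in.

```bash
python3 -c "
from workcell import ticket
print(ticket.job_done())"
```

```text
the job is handed in; nothing more can be done
None
```

The job is handed in: the cover is locked in the notches (felt 5 mm below the channel floor), released and level, after about 15 s on the robot's clock, with wrist-force readings no higher than about 14 N against the housing; no verdict was shown.

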